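# Seat the pipe shoe on the weld jig and lay the level on it

## Task

Gently lower the aluminium pipe shoe over the blue weld jig so that both locating pins come up through its two holes and its plate rests flush on the jig, and let go of it. Then balance the yellow spirit level, upright and lengthwise, on the crest of the seated pipe at the middle of its length, so that it stays there by itself. Leave the other things on the bench where they are.

Things in the scene. Friction and masses are not known exactly. Their poses are not given: they have to be found in the camera images.
- jig: blue steel jig block, 210 (x) x 120 (y) x 20 (z) mm, fixed to the bench; its place and yaw vary. Origin: centre of its underside; z up, x along the line through its two pins
- jig_seat (a point): centre of the jig's flat top, 20 mm above the bench, midway between the pins; axes as the jig
- jig_pin0 (a point): tip of the brass pin at x = -70 mm of the jig. Pins are 14 mm in diameter and stand 24 mm over the jig's top; the uppermost 8 mm taper to 7 mm in diameter
- jig_pin1 (a point): tip of the like pin at x = +70 mm of the jig
- shoe: loose aluminium pipe shoe, about 0.6 kg: plate 180 (x) x 100 (y) x 8 mm with two 17 mm through holes at x = -70 and +70 mm, y = 0; above it on a 10 mm web a pipe, 60 mm outer diameter, 100 mm long along x, its axis 50 mm over the plate's underside. Lift it by the pipe, gripped across its diameter at mid-length (mass centre). Either end fits either pin. Origin: centre of the underside
- shoe_crest (a point): point on the top line of the shoe's pipe at the middle of its length, 80 mm above the shoe's origin; axes as the shoe
- shoe_hole0 (a point): mouth (upper side) of the hole at x = -70 mm of the shoe
- shoe_hole1 (a point): mouth of the hole at x = +70 mm of the shoe
- level: loose spirit level, a straight bar 150 (x) x 24 (y) x 28 (z) mm, about 0.25 kg: flat 8 mm steel sole below, yellow body above with a green vial, black ends. It stands on its sole on the bench; its ends are alike. Mass centre at mid-length, 8 mm above the sole: it balances on the pipe if set within about 3 mm of the crest line. Origin: centre of its underside
- paste: bystander, to be left alone: closed jar of paste with a red cap, 64 mm wide, 75 mm tall
- offcut: bystander, to be left alone: upright steel pipe offcut, 60 mm wide, 70 mm tall
- flange: bystander, to be left alone: flat steel ring flange, 100 mm wide, 16 mm tall
- hammer: bystander, to be left alone: hammer lying along its x axis
- brush: bystander, to be left alone: brush lying along its x axis
- wedge: bystander, to be left alone: steel block 70 x 35 x 30 mm
- gauge: bystander, to be left alone: flat red plate 100 x 60 x 12 mm
Not all that is in view belongs to the job. What is shaped like the jig but turquoise is not meant.

How it is judged:
On the way, in this order (a step that is already met when the one before it is completed fails the run):
1. the shoe sits flush on the jig with both pins through its holes, and the gripper has let go of it (horizontal distance between shoe and jig_seat below 0.0035 m and z of shoe in the frame of jig_seat between -0.002 and 0.002 m and angle between the x axis of shoe and the x axis of jig, either way round below 0.06 rad and angle between shoe's own z axis and vertical below 0.025 rad and contact force between the fingers and shoe below 0.1 N), for 0.2 s.
2. the level stands by itself, lengthwise on the crest of the seated pipe (x of level in the frame of shoe_crest between -0.025 and 0.025 m and y of level in the frame of shoe_crest between -0.012 and 0.012 m and z of level in the frame of shoe_crest between -0.006 and 0.006 m and angle between the x axis of level and the x axis of shoe, either way round below 0.2 rad and angle between level's own z axis and vertical below 0.2 rad and contact force between level and shoe above 0.3 N and contact force between the fingers and level below 0.1 N and linear speed of level below 0.03 m/s and angular speed of level below 0.3 rad/s), for 0.3 s.
At the end, for the whole second after the job is handed in: Shoe flush on the jig (2 mm, tilt 0.025 rad), pins in its holes (3.5 mm, yaw 0.06 rad, either way round). Level at rest on the crest, its middle within 25 mm lengthwise and 12 mm crosswise of the pipe's, yaw and tilt within 0.2 rad. Both released; bystanders moved under 30 mm (all of step 2 and horizontal distance between shoe and jig_seat below 0.0035 m and z of shoe in the frame of jig_seat between -0.002 and 0.002 m and angle between the x axis of shoe and the x axis of jig, either way round below 0.06 rad and angle between shoe's own z axis and vertical below 0.025 rad and linear speed of shoe below 0.03 m/s); the robot touches nothing.
It fails at once if the shoe is dropped or slammed onto the pins (faster than 0.35 m/s within 30 mm of its seat) (distance between shoe and jig_seat below 0.03 m and linear speed of shoe above 0.35 m/s).
It fails at once if a bystander is pushed more than 30 mm from its place (distance of any of paste, offcut, flange, hammer, brush, wedge, gauge from where it was at the start of the episode above 0.03 m).
It also fails if it takes over 72 s, if anything falls off the work surface, if the arm or the gripper's body presses on something with over 40 N, if the wrist force passes 120 N, or if a joint passes its speed limit or range.

## Robot

A 7-joint arm with a two-finger parallel gripper is mounted at the origin on the work surface. World frame = base frame: x ahead of the robot, y to its left, z up, the work surface at z = 0. Lengths are in m, angles in rad, forces in N, time in s.
With the tool pointing down it reaches from about 0.425 to 0.925 m from the base axis. Payload 6.8 kg.
Tool frame: the origin (TCP) lies at the very end of the fingers, on their centre line; the grasp point (between the pads) lies bot.grip_depth behind it (bot.grip_depth is the distance from the TCP to the grasp point, in m); z points along the fingers, y is the line along which they close (so a half turn about z gives the same grasp; the last joint's range is limited). The gripper opens to 85 mm and grips with 20 to 120 N. Pads are 22 mm wide; open, the fingers measure 114 mm over their backs; the gripper's body (76 mm by 85 mm) begins 54 mm behind the grasp point. The pads swing forward as they close: fully open they stand 13 mm farther back than shut.
Start: joints at [-1.3, 0.477, 0.022, 1.555, -0.011, 1.109, -0.083], TCP at [0.25, 0.627, 0.231] pointing down, gripper open.
Joint ranges: [-2.96, 2.96], [-0.34, 2.1], [-1.41, 1.46], [0.24, 2.44], [-1.37, 4.51], [0.17, 1.92], [-2.96, 2.96]. Speed limits (rad/s): [2.39, 2.39, 3.14, 3.14, 3.14, 3.14, 3.14].

## Interface

Orientations are given as a unit quaternion [w, x, y, z].
In Python, from station import bot gives the robot as it stands.
- The arm moves only by the tool send_rows, never from a script. Its arguments are lists of equal length, an entry for each row: "slide": the shift along the tool's x, y, z in mm, a list of three; "roll": the turn about the tool's z in degrees; "claw": the opening, from 0 (shut) to 1 (fully open). A call has exactly 8 rows; each row is the pose to reach, as a shift and turn from the pose commanded when the call began, along the tool's axes at that moment; what a row does not reach only later rows make up. A row lasts 1/12 s, in which the tool goes at most 41.7 mm and 7.16 degrees, less where a joint would pass 70% of its speed; a pose out of reach is approached as far as the arm can. A call with a gripper value outside its range is refused whole. The fingers move at their own pace and stop on an object; "force" is the grip in N (left out, the last holds). Time passes only in rows, so rows that repeat a pose let the fingers close, or fill a call up. It gives the time, the measured TCP pose, the force, the opening and the grip force at its end, in the units of the state.
- bot.get_obs(): the state, without advancing time (a new reading comes with each control period).
- bot.read_camera(name): name is "side" or "top" or "wrist"; returns the picture (400x640x3 uint8, red, green, blue); there is no depth.
- bot.camera_model(name): a dict with "camera_matrix" (3x3 intrinsics, pixels), "camera_from_world" (4x4, takes a point from world to camera coordinates). Camera axes: x right, y down, z forward; pixel columns grow to the right and rows downward; lengths in m; the calibration is good to about 2 mm. A picture is of the moment at which its call begins: read the wrist's pose just before it. camera_model takes no time and is no camera call; for the wrist camera it gives the pose at the moment of the call.
- bot.hand_in(): hands the job in; it is judged then, once.
The state is a dict: "t": time; "q": joint angles; "joint_vel": joint speeds; "joint_torque": joint torques, N m; "eef_pos": TCP position; "tool_rot": TCP orientation; "contact_force": force on the tool from outside, world axes, zero at the start; "torque": the same for the moment, N m; "gripper_width": opening from 0.0 (shut) to 1.0 (fully open); "grasp_force": force on a finger pad.
Only numpy, scipy, OpenCV 4.12 (cv2) and the standard library are available. Lean on these libraries where they do the work, as an engineer would, in place of code of your own. Each camera call takes 0.05 s, during which the arm holds its last target. There are 200 camera calls.

## Working session

There is one attempt and no reset: what is moved stays moved. The work goes in short steps, Python scripts to look and compute and a tool call to move; the robot and the scene stay as the last step left them, time stands still between calls to the robot, and variables do not carry over. Pictures are saved under pics/ and viewed, at most 10 in all, crops included, and the job is handed in when it is done.

Besides the shell and the picture viewer there is one more tool, called by a JSON object that holds its "op" and its "data", one argument or row to a line. send_rows: Moves the arm, as the interface text tells. Its arguments: {"type":"object","properties":{"slide":{"type":"array","items":{"type":"array","items":{"type":"number"}}},"roll":{"type":"array","items":{"type":"number"}},"claw":{"type":"array","items":{"type":"number"}},"force":{"type":"number"}},"required":["slide","roll","claw"]}

```bash
mkdir -p pics; ls; python3 - <<'E'
from station import bot
import cv2,numpy as np
o=bot.get_obs();print(o['t'],o['eef_pos'],o['tool_rot'],o['gripper_width'],bot.grip_depth)
for n in ['top','side']:
    m=bot.camera_model(n);print(n,np.array(m['camera_matrix']).round(1).tolist(),np.array(m['camera_from_world']).round(4).tolist())
    cv2.imwrite(f'pics/{n}0.png',bot.read_camera(n)[:,:,::-1])
E
```

```text
pics
0.0 [0.24941962 0.62659842 0.23030691] [-1.02335601e-04  1.88287712e-01  9.82113474e-01 -9.22405807e-04] 1.0010261867600008 0.0187
top [[377.2, 0.0, 320.4], [0.0, 377.2, 202.2], [0.0, 0.0, 1.0]] [[0.0015, -1.0, -0.0011, 0.0193], [-0.9826, -0.0013, -0.1859, 0.4895], [0.1859, 0.0014, -0.9826, 1.4377], [0.0, 0.0, 0.0, 1.0]]
side [[479.4, 0.0, 318.0], [0.0, 479.4, 205.3], [0.0, 0.0, 1.0]] [[0.9036, -0.4281, -0.0179, -0.4513], [-0.2589, -0.5122, -0.8189, 0.1947], [0.3414, 0.7446, -0.5736, 1.3878], [0.0, 0.0, 0.0, 1.0]]
```

View pics/top0.png

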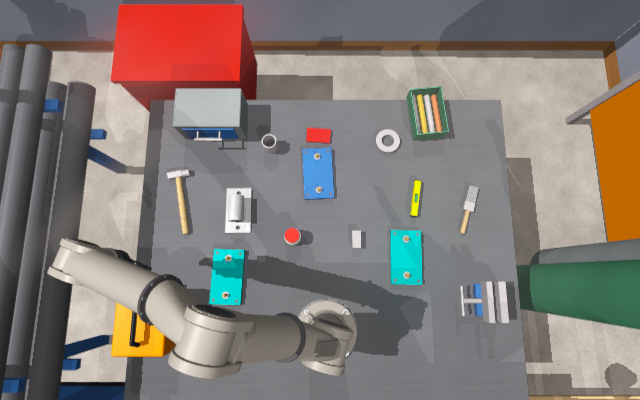

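View pics/side0.png

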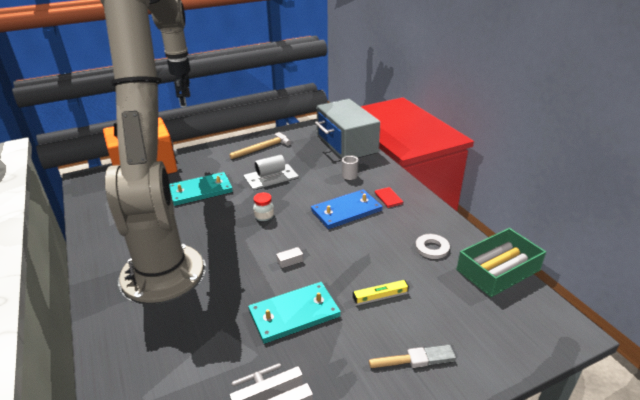

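Top view: blue jig centred at (318,173) with pins near (318,156) and (319,189); shoe at (238,210), pipe running up/down the picture; level at (416,198). The side view agrees with this. I'll get coarse positions first, then look closer with the wrist camera.

```bash
cat > h.py <<'E'
from station import bot
import cv2,numpy as np
from scipy.spatial.transform import Rotation as R
def ray(m,uv,z):
    K=np.array(m['camera_matrix']);T=np.array(m['camera_from_world'])
    d=T[:3,:3].T@np.linalg.solve(K,[uv[0],uv[1],1]);c=-T[:3,:3].T@T[:3,3]
    return c+d*(z-c[2])/d[2]
def proj(m,p):
    T=np.array(m['camera_from_world']);c=T[:3,:3]@np.array(p)+T[:3,3];k=np.array(m['camera_matrix'])@c
    return k[:2]/k[2]
def tool():
    o=bot.get_obs();q=o['tool_rot'];return np.array(o['eef_pos']),R.from_quat([q[1],q[2],q[3],q[0]]).as_matrix(),o
def go(p,yaw=None):
    """print slide (mm) and roll (deg) to put TCP at p with tool y axis along world angle yaw (mod pi)"""
    e,M,o=tool();s=M.T@(np.array(p)-e)*1000
    r=0
    if yaw is not None:
        y=M.T@[np.cos(yaw),np.sin(yaw),0];r=np.degrees(np.arctan2(-y[0],y[1]));r=(r+90)%180-90
    print('slide',s.round(1),'roll',round(r,2),'tcp',e.round(4),'tooly',M[:,1].round(4),'toolz',M[:,2].round(4),'t',o['t'],'q7',round(o['q'][6],2))
E
python3 - <<'E'
from h import *
m=bot.camera_model('top')
for n,uv,z in [('pin0',(318.5,156),.044),('pin1',(319.5,189),.044),('h0',(239,192.5),.008),('h1',(237,228),.008),('l0',(417,181),.028),('l1',(414,215),.028)]: print(n,ray(m,uv,z).round(4))
w=bot.camera_model('wrist');T=np.linalg.inv(w['camera_from_world']);e,M,o=tool()
print(w['camera_matrix'],(M.T@(T[:3,3]-e)).round(4),(M.T@T[:3,:3]).round(3).tolist())
a=(ray(m,(239,192.5),.008)+ray(m,(237,228),.008))/2
go([a[0],a[1],.28],0.06+np.pi/2)
E
```

```text
pin0 [0.6793 0.028  0.044 ]
pin1 [0.543  0.0237 0.044 ]
h0 [0.5362 0.3503 0.008 ]
h1 [0.3915 0.3523 0.008 ]
l0 [ 0.5801 -0.3683  0.028 ]
l1 [ 0.4418 -0.3501  0.028 ]
[[315.78262099   0.         322.52366959]
 [  0.         315.78262099 195.18536182]
 [  0.           0.           1.        ]] [ 0.0803  0.0007 -0.1429] [[-0.0, -0.951, -0.31], [1.0, -0.0, -0.0], [-0.0, -0.31, 0.951]]
slide [-301.  -176.6  -49.3] roll -25.14 tcp [0.2494 0.6267 0.2304] tooly [ 0.3698  0.9291 -0.0016] toolz [-5.0e-04 -1.5e-03 -1.0e+00] t 0.1 q7 -0.08
```

{"op": "send_rows", "data": {
  "slide": [
    [-38, -22, 4],
    [-75, -44, 8],
    [-113, -66, 12],
    [-150, -88, 16],
    [-188, -110, 20],
    [-226, -132, 24],
    [-264, -154, 28],
    [-301, -177, 30]
  ],
  "roll": [-3, -6, -9, -12, -15, -18, -21, -21],
  "claw": [1, 1, 1, 1, 1, 1, 1, 1]
}}

```text
t: 0.77
eef_pos: [0.4542, 0.3631, 0.2017]
tool_rot: [-0.0, 0.005, 1.0, -0.0]
contact_force: [0.3, 0.8, 0.4]
gripper_width: 0.995
grasp_force: 0.0
```

{"op": "send_rows", "data": {
  "slide": [
    [0, 0, 0],
    [0, 0, 0],
    [0, 0, 0],
    [0, 0, 0],
    [0, 0, 0],
    [0, 0, 0],
    [0, 0, 0],
    [0, 0, 0]
  ],
  "roll": [0, 0, 0, 0, 0, 0, 0, 0],
  "claw": [1, 1, 1, 1, 1, 1, 1, 1]
}}

```text
t: 1.43
eef_pos: [0.4531, 0.3657, 0.2023]
tool_rot: [-0.0, 0.006, 1.0, 0.0]
contact_force: [-1.0, -0.7, -0.1]
gripper_width: 1.003
grasp_force: 0.0
```

```bash
python3 - <<'E'
from h import *
import pickle
go([.464,.351,.2],np.pi/2-.014)
m=bot.camera_model('wrist');I=bot.read_camera('wrist')
pickle.dump((m,I),open('w1.pkl','wb'))
cv2.imwrite('pics/w1.png',cv2.resize(I[:,:,::-1],(800,500),interpolation=cv2.INTER_CUBIC))
E
```

```text
slide [-11.1 -14.6   2.3] roll 0.16 tcp [0.4531 0.3657 0.2023] tooly [1.120e-02 9.999e-01 1.000e-04] toolz [-0.e+00  1.e-04 -1.e+00] t 1.4333 q7 0.79
```

View pics/w1.png

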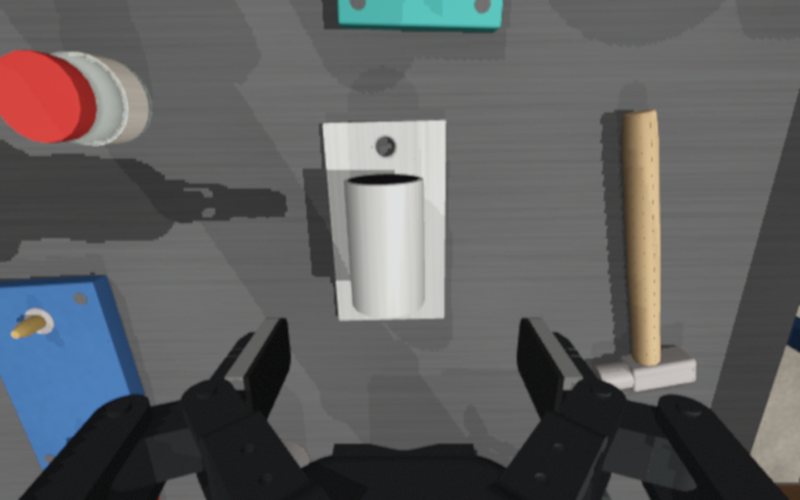

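Wrist view (800-wide): shoe plate corners at about (322,123), (446,120), (445,319), (338,320), with the visible hole at (385,146). The blue jig shows at lower left, one pin standing on it near (38,322). I'll fit the plate.

```bash
cat >> h.py <<'E'
from scipy.optimize import least_squares
def fit(m,pts,uv,g):
    """pts: Nx3 body points; pose x,y,yaw on bench"""
    f=lambda s:np.ravel([proj(m,[s[0]+np.cos(s[2])*p[0]-np.sin(s[2])*p[1],s[1]+np.sin(s[2])*p[0]+np.cos(s[2])*p[1],p[2]])-u for p,u in zip(pts,uv)])
    r=least_squares(f,g,loss='soft_l1');print('pose',r.x.round(4),'res px',r.fun.reshape(-1,2).round(1).tolist());return r.x
E
python3 - <<'E'
from h import *
import pickle
m,I=pickle.load(open('w1.pkl','rb'))
# image up = world -x ; image right = +y
P=[(-.09,-.05,.008),(-.09,.05,.008),(.09,.05,.008),(.09,-.05,.008),(-.07,0,.008)]
uv=np.array([(322,123),(446,120),(445,319),(338,320),(385,146)])/1.25
fit(m,P,uv,[.464,.351,0])
for u in uv: print(ray(m,u,.008).round(4))
c=I[80:270,240:370];cv2.imwrite('pics/w1c.png',cv2.resize(c[:,:,::-1],None,fx=3,fy=3,interpolation=cv2.INTER_CUBIC))
E
```

```text
pose [0.4678 0.3529 0.0114] res px [[0.7, 0.1], [-0.5, 0.1], [-1.2, -1.3], [0.8, -0.4], [-0.0, 0.6]]
[0.3783 0.3012 0.008 ]
[0.3771 0.4024 0.008 ]
[0.559  0.4055 0.008 ]
[0.5588 0.3029 0.008 ]
[0.3971 0.3522 0.008 ]
```

View pics/w1c.png

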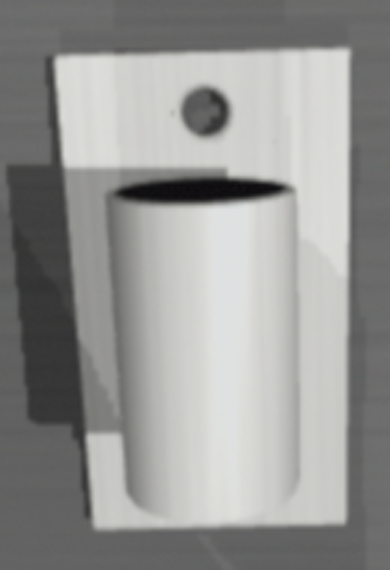

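```bash
python3 - <<'E'
from h import *
go([.4678,.3529,.0313],np.pi/2+.0114)
E
```

```text
slide [-14.7 -12.4 171. ] roll -1.31 tcp [0.4532 0.3655 0.2023] tooly [0.0115 0.9999 0.    ] toolz [-1.e-04  0.e+00 -1.e+00] t 1.4833 q7 0.79
```

{"op": "send_rows", "data": {
  "slide": [
    [-7, -6, 30],
    [-15, -12.4, 60],
    [-15, -12.4, 95],
    [-15, -12.4, 125],
    [-15, -12.4, 145],
    [-15, -12.4, 160],
    [-15, -12.4, 168],
    [-15, -12.4, 171]
  ],
  "roll": [-1.3, -1.3, -1.3, -1.3, -1.3, -1.3, -1.3, -1.3],
  "claw": [1, 1, 1, 1, 1, 1, 1, 1],
  "force": 40
}}

```text
t: 2.15
eef_pos: [0.4677, 0.3521, 0.03]
tool_rot: [-0.001, -0.005, 1.0, -0.001]
contact_force: [-0.1, 0.4, -0.0]
gripper_width: 0.998
grasp_force: 0.0
```

{"op": "send_rows", "data": {
  "slide": [
    [0, 0, 0],
    [0, 0, 0],
    [0, 0, 0],
    [0, 0, 0],
    [0, 0, 0],
    [0, 0, 0],
    [0, 0, 0],
    [0, 0, 0]
  ],
  "roll": [0, 0, 0, 0, 0, 0, 0, 0],
  "claw": [1, 0.8, 0.6, 0.5, 0.5, 0.5, 0.5, 0.5]
}}

```text
t: 2.82
eef_pos: [0.4691, 0.3527, 0.0328]
tool_rot: [0.001, -0.005, 1.0, 0.0]
contact_force: [-1.2, -1.3, 6.1]
gripper_width: 0.687
grasp_force: 42.7
```

```bash
python3 - <<'E'
from h import *
go([.4678,.3529,.0313],np.pi/2+.0114)
o=bot.get_obs();print(o['gripper_width'],o['grasp_force'],o['contact_force'])
E
```

```text
slide [1.3 0.2 1.5] roll -0.07 tcp [0.4691 0.3527 0.0328] tooly [-1.020e-02  9.999e-01  9.000e-04] toolz [ 1.5e-03  9.0e-04 -1.0e+00] t 2.8167 q7 0.85
0.6867393420923186 42.65514671802521 [-1.19343677 -1.30795616  6.14012783]
```

{"op": "send_rows", "data": {
  "slide": [
    [0, 0, -4],
    [0, 0, -14],
    [0, 0, -34],
    [0, 0, -64],
    [0, 0, -94],
    [0, 0, -124],
    [0, 0, -150],
    [0, 0, -168]
  ],
  "roll": [0, 0, 0, 0, 0, 0, 0, 0],
  "claw": [0.5, 0.5, 0.5, 0.5, 0.5, 0.5, 0.5, 0.5]
}}

```text
t: 3.48
eef_pos: [0.4685, 0.3527, 0.2024]
tool_rot: [0.001, -0.005, 1.0, 0.001]
contact_force: [0.2, 1.3, -7.0]
gripper_width: 0.686
grasp_force: 45.7
```

{"op": "send_rows", "data": {
  "slide": [
    [-15, -18, 0],
    [-35, -44, 0],
    [-57, -72, 0],
    [-79, -100, 0],
    [-97, -124, 0],
    [-108, -138, 0],
    [-112, -142, 0],
    [-112, -142, 0]
  ],
  "roll": [0, 0, 0, 0, 0, 0, 0, 0],
  "claw": [0.5, 0.5, 0.5, 0.5, 0.5, 0.5, 0.5, 0.5]
}}

```text
t: 4.15
eef_pos: [0.5824, 0.2091, 0.1992]
tool_rot: [-0.0, -0.003, 1.0, -0.001]
contact_force: [0.0, -0.9, -7.5]
gripper_width: 0.684
grasp_force: 45.5
```

{"op": "send_rows", "data": {
  "slide": [
    [0, 0, 0],
    [0, 0, 0],
    [0, 0, 0],
    [0, 0, 0],
    [0, 0, 0],
    [0, 0, 0],
    [0, 0, 0],
    [0, 0, 0]
  ],
  "roll": [0, 0, 0, 0, 0, 0, 0, 0],
  "claw": [0.5, 0.5, 0.5, 0.5, 0.5, 0.5, 0.5, 0.5]
}}

```text
t: 4.82
eef_pos: [0.5818, 0.2118, 0.1993]
tool_rot: [-0.0, -0.005, 1.0, 0.0]
contact_force: [-0.0, -0.3, -6.3]
gripper_width: 0.691
grasp_force: 45.5
```

```bash
python3 - <<'E'
from h import *
import pickle
go([.611,.026,.15],np.pi/2+.0315)
m=bot.camera_model('wrist');I=bot.read_camera('wrist')
pickle.dump((m,I),open('w2.pkl','wb'))
cv2.imwrite('pics/w2.png',cv2.resize(I[:,:,::-1],(800,500),interpolation=cv2.INTER_CUBIC))
E
```

```text
slide [ -27.3 -186.1   49.3] roll -1.2 tcp [0.5818 0.2118 0.1993] tooly [-0.0105  0.9999  0.    ] toolz [-0.  0. -1.] t 4.8167 q7 1.17
```

View pics/w2.png

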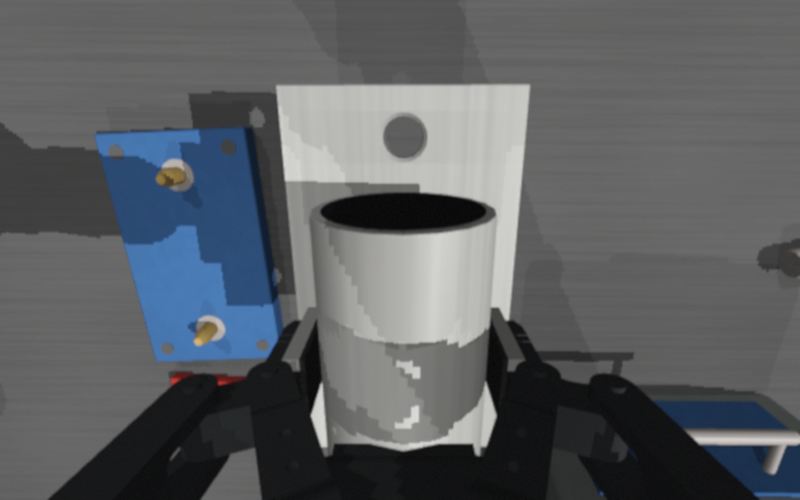

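Jig visible at left: pin tips near (162,178) and (200,340), top corners near (97,133), (250,128), (157,358), (280,355). The held shoe's hole is at (405,136). I'll enlarge this.

```bash
python3 - <<'E'
from h import *
import pickle
m,I=pickle.load(open('w2.pkl','rb'))
z=lambda c:cv2.resize(c[:,:,::-1],None,fx=3,fy=3,interpolation=cv2.INTER_CUBIC)
a=z(I[95:295,70:236]);b=z(I[60:140,280:380]);p=np.zeros((600,798,3),np.uint8);p[:,:498]=a;p[:240,498:]=b
p[260:500,498:]=z(I[60:140,210:310]);cv2.imwrite('pics/w2c.png',p)
E
```

```text
(no output)
```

View pics/w2c.png

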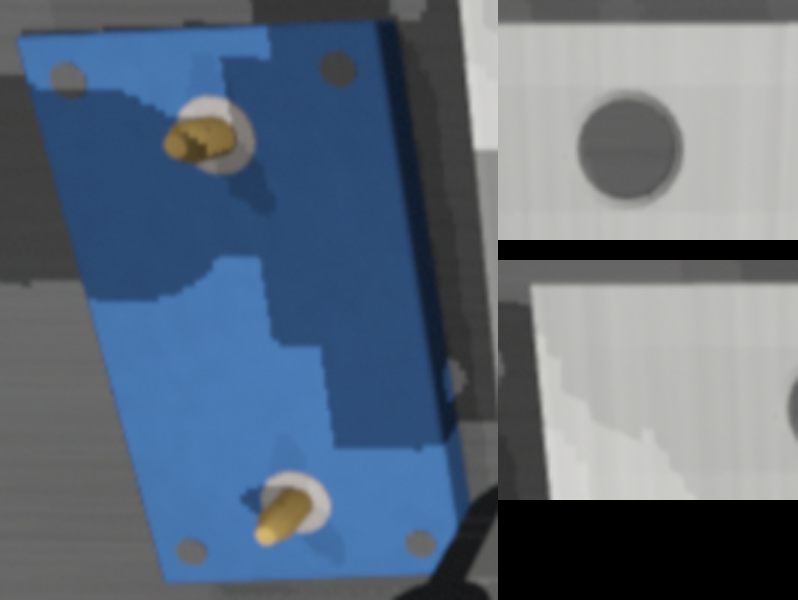

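Jig tips at (128.7,143.7) and (158.3,273.7), base rings at (141.3,140) and (168.7,262.7), corners (76.7,107.3), (196,102.3), (125,289). Shoe hole mouth at (324.2,108.5), plate corners (221.3,68.3) and (424,68), all in original pixels.

```bash
python3 - <<'E'
from h import *
import pickle
m,I=pickle.load(open('w2.pkl','rb'))
P=[(-.07,0,.044),(.07,0,.044),(-.07,0,.02),(.07,0,.02),(-.105,-.06,.02),(-.105,.06,.02),(.105,-.06,.02)]
uv=np.array([(128.7,143.7),(158.3,273.7),(141.3,140),(168.7,262.7),(76.7,107.3),(196,102.3),(125,289)])
J=fit(m,P,uv,[.611,.026,.03]); J2=fit(m,P[:4],uv[:4],[.611,.026,.03])
for p,u in zip(P,uv): print(p,ray(m,u,p[2]).round(4))
e=np.array([.5818,.2118,.1993]);h=e[2]-.0328+.008
S=fit(m,[(-.07,0,h),(-.09,-.05,h),(-.09,.05,h)],[(324.2,108.5),(221.3,68.3),(424,68)],[.58,.21,0])
for u in [(324.2,108.5),(221.3,68.3),(424,68)]: print(ray(m,u,h).round(4))
E
```

```text
pose [0.6199 0.0332 0.0485] res px [[0.3, 0.3], [0.3, -0.1], [1.5, 0.3], [0.1, -0.5], [-2.1, -0.4], [-0.1, -0.2], [-0.7, 1.0]]
pose [0.6199 0.0327 0.0527] res px [[-0.6, 0.2], [0.0, -0.2], [0.7, 0.3], [-0.1, -0.5]]
(-0.07, 0, 0.044) [0.5497 0.0296 0.044 ]
(0.07, 0, 0.044) [0.69   0.0363 0.044 ]
(-0.07, 0, 0.02) [0.5497 0.0284 0.02  ]
(0.07, 0, 0.02) [0.6904 0.0364 0.02  ]
(-0.105, -0.06, 0.02) [ 0.5183 -0.0298  0.02  ]
(-0.105, 0.06, 0.02) [0.5124 0.0881 0.02  ]
(0.105, -0.06, 0.02) [ 0.7263 -0.0205  0.02  ]
pose [0.5803 0.2132 0.0126] res px [[-1.1, 1.2], [0.4, -0.3], [0.3, -0.5]]
[0.5097 0.2129 0.1745]
[0.491  0.1618 0.1745]
[0.4899 0.2619 0.1745]
```

```bash
python3 - <<'E'
from h import *
go([.6214,.0318,.095],np.pi/2+.047)
E
```

```text
slide [ -37.7 -180.3  104.3] roll -2.1 tcp [0.5818 0.2117 0.1993] tooly [-0.0104  0.9999  0.    ] toolz [-0.  0. -1.] t 4.8667 q7 1.17
```

{"op": "send_rows", "data": {
  "slide": [
    [-4, -18, 0],
    [-10, -48, 0],
    [-17, -82, 0],
    [-24, -116, 0],
    [-31, -148, 0],
    [-36, -170, 0],
    [-38, -180, 0],
    [-38, -180, 0]
  ],
  "roll": [0, 0, -0.5, -1, -1.5, -2, -2.1, -2.1],
  "claw": [0.5, 0.5, 0.5, 0.5, 0.5, 0.5, 0.5, 0.5]
}}

```text
t: 5.53
eef_pos: [0.6222, 0.0275, 0.1994]
tool_rot: [0.0, -0.021, 1.0, -0.001]
contact_force: [-0.5, -0.8, -6.5]
gripper_width: 0.688
grasp_force: 45.6
```

{"op": "send_rows", "data": {
  "slide": [
    [0, 0, 10],
    [0, 0, 28],
    [0, 0, 50],
    [0, 0, 70],
    [0, 0, 86],
    [0, 0, 98],
    [0, 0, 104],
    [0, 0, 104]
  ],
  "roll": [0, 0, 0, 0, 0, 0, 0, 0],
  "claw": [0.5, 0.5, 0.5, 0.5, 0.5, 0.5, 0.5, 0.5]
}}

```text
t: 6.2
eef_pos: [0.6206, 0.0335, 0.0936]
tool_rot: [-0.001, -0.024, 1.0, 0.0]
contact_force: [-0.7, 0.1, -6.4]
gripper_width: 0.688
grasp_force: 45.6
```

{"op": "send_rows", "data": {
  "slide": [
    [0, 0, 0],
    [0, 0, 0],
    [0, 0, 0],
    [0, 0, 0],
    [0, 0, 0],
    [0, 0, 0],
    [0, 0, 0],
    [0, 0, 0]
  ],
  "roll": [0, 0, 0, 0, 0, 0, 0, 0],
  "claw": [0.5, 0.5, 0.5, 0.5, 0.5, 0.5, 0.5, 0.5]
}}

```text
t: 6.87
eef_pos: [0.6217, 0.0321, 0.0954]
tool_rot: [0.0, -0.024, 1.0, 0.0]
contact_force: [0.2, 0.6, -6.1]
gripper_width: 0.691
grasp_force: 45.6
```

```bash
python3 - <<'E'
from h import *
import pickle
go([.6214,.0318,.095],np.pi/2+.047)
m=bot.camera_model('wrist');I=bot.read_camera('wrist');mt=bot.camera_model('top');It=bot.read_camera('top');ms=bot.camera_model('side');Is=bot.read_camera('side')
pickle.dump((m,I,mt,It,ms,Is),open('w3.pkl','wb'))
p=np.zeros((600,800,3),np.uint8)
z=lambda c,f:cv2.resize(c[:,:,::-1],None,fx=f,fy=f,interpolation=cv2.INTER_CUBIC)
p[:300,:600]=z(I[50:150,220:420],3);p[300:,:400]=z(It[130:205,270:370],4);p[300:,400:]=z(Is[150:225,300:400],4)
cv2.imwrite('pics/w3.png',p)
E
```

```text
slide [ 0.3 -0.3  0.4] roll 0.0 tcp [0.6217 0.0321 0.0954] tooly [-0.047   0.9989  0.    ] toolz [ 1.e-04  0.e+00 -1.e+00] t 6.8667 q7 1.54
```

View pics/w3.png

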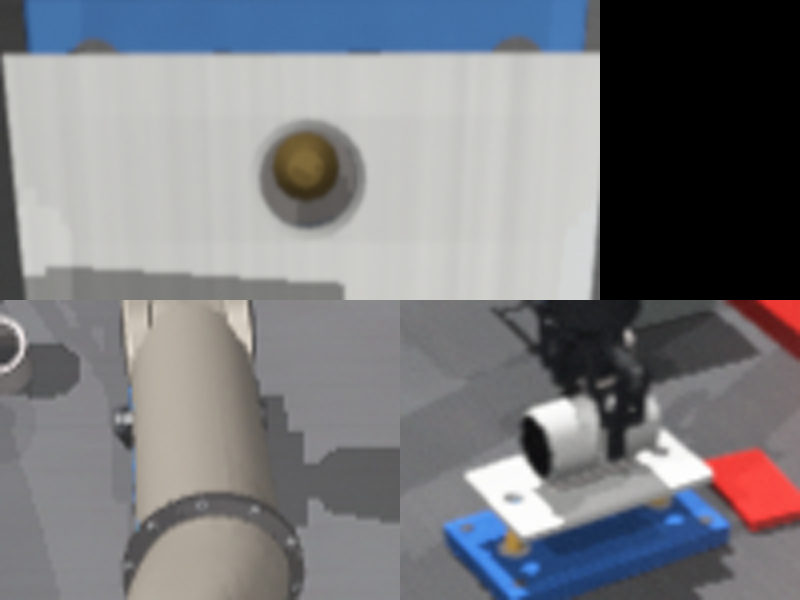

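Through the near hole the pin is visible: hole mouth centre at crop (312,174), pin at about (305,167), with the plate edge parallel to the jig. I'll compute the residual.

```bash
python3 - <<'E'
from h import *
import pickle
m=pickle.load(open('w3.pkl','rb'))[0]
e,M,o=tool()
H=ray(m,(324,108),.0954-.0328+.008)
for uv,z in [((321.7,105.5),.036),((321,106),.044)]: print((M.T@(ray(m,uv,z)-H)*1000).round(2),H.round(4))
H2=ray(m,(221.3,68),.0706)
print('expected hole from corner', M.T@(H-H2)*1000)
E
```

```text
[-0.09 -1.27 34.6 ] [0.5494 0.0304 0.0706]
[-0.07 -1.66 26.6 ] [0.5494 0.0304 0.0706]
expected hole from corner [-1.90738798e+01  5.07095946e+01  1.58978268e-03]
```

{"op": "send_rows", "data": {
  "slide": [
    [0, -0.9, 0],
    [0, -0.9, 4],
    [0, -0.9, 9],
    [0, -0.9, 14],
    [0, -0.9, 19],
    [0, -0.9, 24],
    [0, -0.9, 28],
    [0, -0.9, 30]
  ],
  "roll": [-0.3, -0.3, -0.3, -0.3, -0.3, -0.3, -0.3, -0.3],
  "claw": [0.5, 0.5, 0.5, 0.5, 0.5, 0.5, 0.5, 0.5]
}}

```text
t: 7.68
eef_pos: [0.6213, 0.0312, 0.0643]
tool_rot: [-0.001, -0.026, 1.0, -0.0]
contact_force: [0.3, 0.8, -6.8]
gripper_width: 0.688
grasp_force: 45.6
```

```bash
python3 - <<'E'
from h import *
go([.6214,.0318,.0528],np.pi/2+.053)
o=bot.get_obs();print(o['contact_force'],o['torque'])
E
```

```text
slide [-0.2  0.6 11.5] roll -0.04 tcp [0.6213 0.0312 0.0643] tooly [-5.230e-02  9.986e-01 -1.000e-04] toolz [-1.2e-03 -2.0e-04 -1.0e+00] t 7.6833 q7 1.55
[ 0.27205253  0.80124471 -6.75853473] [0.03739323 0.02661228 0.00737446]
```

No contact forces and the pins are already about 12 mm in.

{"op": "send_rows", "data": {
  "slide": [
    [0, 0, 3],
    [0, 0, 5.5],
    [0, 0, 7.5],
    [0, 0, 9],
    [0, 0, 10],
    [0, 0, 11],
    [0, 0, 11.5],
    [0, 0, 11.5]
  ],
  "roll": [0, 0, 0, 0, 0, 0, 0, 0],
  "claw": [0.5, 0.5, 0.5, 0.5, 0.5, 0.5, 0.5, 0.5]
}}

```text
t: 8.35
eef_pos: [0.6218, 0.0312, 0.0538]
tool_rot: [0.0, -0.026, 1.0, 0.0]
contact_force: [0.6, -0.6, -7.5]
gripper_width: 0.691
grasp_force: 45.6
```

```bash
python3 - <<'E'
from h import *
go([.6214,.0318,.0528],np.pi/2+.053)
o=bot.get_obs();print(o['contact_force'],o['torque'])
E
```

```text
slide [0.3 0.6 1. ] roll -0.04 tcp [0.6218 0.0312 0.0538] tooly [-0.0523  0.9986  0.    ] toolz [ 1.e-04  0.e+00 -1.e+00] t 8.35 q7 1.55
[ 0.59330032 -0.62920133 -7.45716045] [-0.02075913  0.0536462   0.01053202]
```

{"op": "send_rows", "data": {
  "slide": [
    [0, 0, 0.5],
    [0, 0, 1],
    [0, 0, 1.5],
    [0, 0, 2],
    [0, 0, 2],
    [0, 0, 2],
    [0, 0, 2],
    [0, 0, 2]
  ],
  "roll": [0, 0, 0, 0, 0, 0, 0, 0],
  "claw": [0.5, 0.5, 0.5, 0.5, 0.5, 0.5, 0.5, 0.5]
}}

```text
t: 9.02
eef_pos: [0.6219, 0.0312, 0.0528]
tool_rot: [0.0, -0.026, 1.0, 0.0]
contact_force: [-4.8, -1.5, 5.4]
gripper_width: 0.686
grasp_force: 46.9
```

Seated, since the force turned upward by about 12 N. Release, then rise.

{"op": "send_rows", "data": {
  "slide": [
    [0, 0, 0],
    [0, 0, 0],
    [0, 0, 0],
    [0, 0, 0],
    [0, 0, 0],
    [0, 0, 0],
    [0, 0, 0],
    [0, 0, 0]
  ],
  "roll": [0, 0, 0, 0, 0, 0, 0, 0],
  "claw": [0.7, 0.8, 0.9, 1, 1, 1, 1, 1]
}}

```text
t: 9.68
eef_pos: [0.6218, 0.0312, 0.0517]
tool_rot: [0.0, -0.026, 1.0, 0.0]
contact_force: [0.2, 0.4, -0.1]
gripper_width: 0.999
grasp_force: 0.0
```

{"op": "send_rows", "data": {
  "slide": [
    [0, 0, -5],
    [0, 0, -20],
    [0, 0, -40],
    [0, 0, -65],
    [0, 0, -95],
    [0, 0, -125],
    [0, 0, -145],
    [0, 0, -150]
  ],
  "roll": [0, 0, 0, 0, 0, 0, 0, 0],
  "claw": [1, 1, 1, 1, 1, 1, 1, 1]
}}

```text
t: 10.35
eef_pos: [0.624, 0.0312, 0.2065]
tool_rot: [0.004, -0.026, 1.0, 0.0]
contact_force: [-0.1, 0.1, -0.5]
gripper_width: 0.998
grasp_force: 0.0
```

{"op": "send_rows", "data": {
  "slide": [
    [0, 0, 0],
    [0, 0, 0],
    [0, 0, 0],
    [0, 0, 0],
    [0, 0, 0],
    [0, 0, 0],
    [0, 0, 0],
    [0, 0, 0]
  ],
  "roll": [0, 0, 0, 0, 0, 0, 0, 0],
  "claw": [1, 1, 1, 1, 1, 1, 1, 1]
}}

```text
t: 11.02
eef_pos: [0.6217, 0.0312, 0.2015]
tool_rot: [-0.0, -0.026, 1.0, -0.0]
contact_force: [-0.4, 0.4, -0.2]
gripper_width: 1.0
grasp_force: 0.0
```

```bash
python3 - <<'E'
from h import *
import pickle
go([.511,-.345,.2],np.pi/2-.13)
m=bot.camera_model('wrist');I=bot.read_camera('wrist');ms=bot.camera_model('side');Is=bot.read_camera('side')
pickle.dump((m,I,ms,Is),open('w4.pkl','wb'))
p=np.zeros((600,800,3),np.uint8)
z=lambda c,f:cv2.resize(c[:,:,::-1],None,fx=f,fy=f,interpolation=cv2.INTER_CUBIC)
p[:600,:400]=z(I[80:280,255:388],3)[:,:400] if 0 else cv2.resize(I[80:280,255:388,::-1],(400,600),interpolation=cv2.INTER_CUBIC)
p[:300,400:]=z(Is[160:235,300:400],4)
cv2.imwrite('pics/w4.png',p)
E
```

```text
slide [ 130.1 -369.9    1.5] roll 10.44 tcp [0.6217 0.0312 0.2015] tooly [-0.0522  0.9986 -0.    ] toolz [-5.e-04 -0.e+00 -1.e+00] t 11.0167 q7 1.53
```

View pics/w4.png

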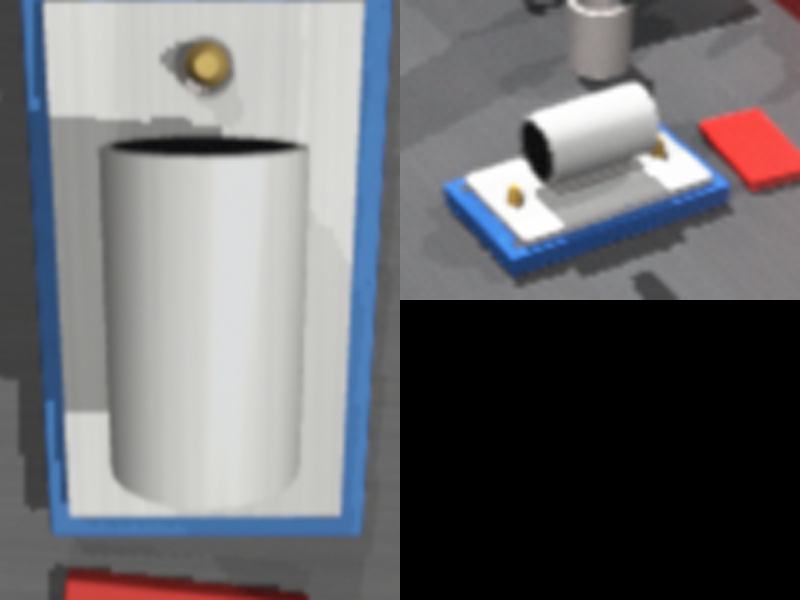

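Side and wrist views show both pins through the holes and the plate flush on the jig. Next I'll compute the pipe's line from its silhouette edges (about 107 and 302 at crop row 300) and move to view the level.

```bash
python3 - <<'E'
from h import *
import pickle
m=pickle.load(open('w4.pkl','rb'))[0]
e,M,o=tool()
for y,l,r in [(200,103,305.5),(300,107,303),(400,109.5,301)]:
    # silhouette tangent: intersect plane through axis is symmetric enough; average ray dirs
    a=[ray(m,(255+x/3.0075,80+y/3),.072) for x in (l,r)]
    c=(a[0]+a[1])/2;print(c.round(4),(M.T@(c-e)*1000).round(1),np.linalg.norm(a[0]-a[1]))
E
```

```text
[0.5863 0.0306 0.072 ] [ 35.4   1.3 129.7] 0.05816660858742801
[0.6161 0.0324 0.072 ] [  5.6   1.5 129.7] 0.05820259638913097
[0.6479 0.0342 0.072 ] [-26.3   1.6 129.7] 0.058855794305310793
```

{"op": "send_rows", "data": {
  "slide": [
    [9, -26, 0],
    [21, -60, 0],
    [34, -96, 0],
    [47, -133, 0],
    [60, -170, 0],
    [73, -207, 0],
    [86, -244, 0],
    [99, -281, 0]
  ],
  "roll": [1, 2, 3, 4, 6, 8, 10, 10.4],
  "claw": [1, 1, 1, 1, 1, 1, 1, 1]
}}

```text
t: 11.78
eef_pos: [0.5369, -0.2563, 0.2021]
tool_rot: [0.0, 0.065, 0.998, -0.0]
contact_force: [0.3, 0.7, -0.3]
gripper_width: 1.001
grasp_force: 0.0
```

{"op": "send_rows", "data": {
  "slide": [
    [10, -28, 0],
    [20, -56, 0],
    [28, -80, 0],
    [31, -89, 0],
    [31, -89, 0],
    [31, -89, 0],
    [31, -89, 0],
    [31, -89, 0]
  ],
  "roll": [0, 0, 0, 0, 0, 0, 0, 0],
  "claw": [1, 1, 1, 1, 1, 1, 1, 1]
}}

```text
t: 12.45
eef_pos: [0.4967, -0.3366, 0.2017]
tool_rot: [0.0, 0.063, 0.998, 0.001]
contact_force: [-0.6, -0.1, -0.0]
gripper_width: 0.998
grasp_force: 0.0
```

```bash
python3 - <<'E'
from h import *
import pickle
go([.511,-.345,.2],np.pi/2-.13)
m=bot.camera_model('wrist');I=bot.read_camera('wrist')
pickle.dump((m,I),open('w5.pkl','wb'))
cv2.imwrite('pics/w5.png',cv2.resize(I[60:300,160:480,::-1],(800,600),interpolation=cv2.INTER_CUBIC))
E
```

```text
slide [-15.2  -6.5   1.7] roll 0.24 tcp [ 0.4967 -0.3366  0.2017] tooly [0.1255 0.9921 0.001 ] toolz [ 3.e-04  1.e-03 -1.e+00] t 12.45 q7 2.06
```

View pics/w5.png

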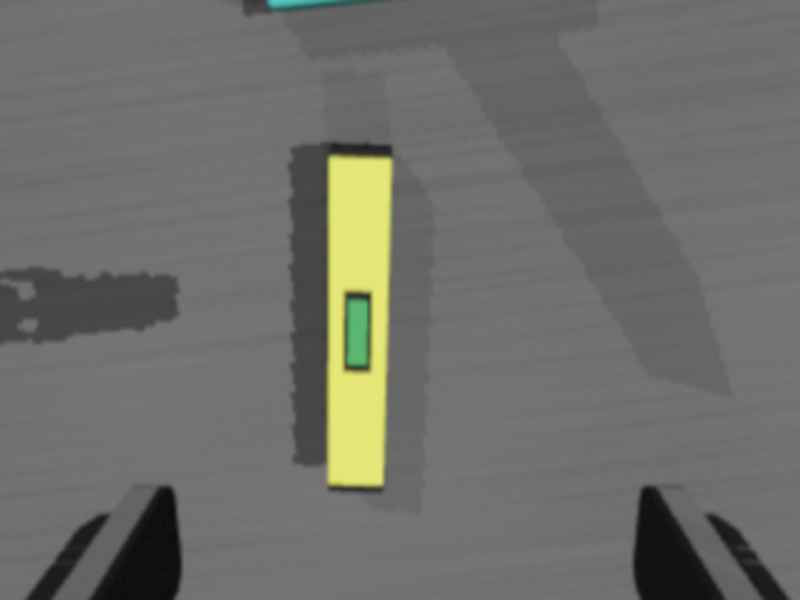

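Level: yellow top centred on the vial at crop (357,331), axis midpoints (360,156) and (355.5,486).

```bash
python3 - <<'E'
from h import *
import pickle
m=pickle.load(open('w5.pkl','rb'))[0]
f=lambda x,y:ray(m,(160+x/2.5,60+y/2.5),.028)
c=f(357,331);a=f(360,156);b=f(355.5,486);d=b-a;yaw=np.arctan2(d[1],d[0])
print(c.round(4),((a+b)/2).round(4),np.linalg.norm(d),yaw)
go([c[0],c[1]-.0014,.006],np.pi/2+yaw)
E
```

```text
[ 0.5141 -0.3587  0.028 ] [ 0.5146 -0.3585  0.028 ] 0.1450642088479903 -0.15843824241272433
slide [-20.2 -21.  195.7] roll 1.85 tcp [ 0.4966 -0.3369  0.2017] tooly [1.258e-01 9.921e-01 8.000e-04] toolz [ 3.e-04  8.e-04 -1.e+00] t 12.5 q7 2.06
```

{"op": "send_rows", "data": {
  "slide": [
    [-10, -10, 15],
    [-20, -21, 45],
    [-20, -21, 80],
    [-20, -21, 115],
    [-20, -21, 148],
    [-20, -21, 173],
    [-20, -21, 188],
    [-20, -21, 193]
  ],
  "roll": [1, 1.8, 1.8, 1.8, 1.8, 1.8, 1.8, 1.8],
  "claw": [1, 1, 1, 1, 1, 1, 1, 1]
}}

```text
t: 13.17
eef_pos: [0.5116, -0.3598, 0.0056]
tool_rot: [-0.002, 0.079, 0.997, 0.001]
contact_force: [-0.4, -1.2, 0.1]
gripper_width: 0.996
grasp_force: 0.0
```

{"op": "send_rows", "data": {
  "slide": [
    [0, 0, 0],
    [0, 0, 0],
    [0, 0, 0],
    [0, 0, 0],
    [0, 0, 0],
    [0, 0, 0],
    [0, 0, 0],
    [0, 0, 0]
  ],
  "roll": [0, 0, 0, 0, 0, 0, 0, 0],
  "claw": [0.8, 0.65, 0.5, 0.4, 0.3, 0.2, 0.15, 0.1],
  "force": 30
}}

```text
t: 13.83
eef_pos: [0.5134, -0.3622, 0.0101]
tool_rot: [0.001, 0.08, 0.997, 0.0]
contact_force: [-0.8, 2.5, 6.6]
gripper_width: 0.274
grasp_force: 31.2
```

{"op": "send_rows", "data": {
  "slide": [
    [0, 0, 0],
    [0, 0, 0],
    [0, 0, 0],
    [0, 0, 0],
    [0, 0, 0],
    [0, 0, 0],
    [0, 0, 0],
    [0, 0, 0]
  ],
  "roll": [0, 0, 0, 0, 0, 0, 0, 0],
  "claw": [0.1, 0.1, 0.1, 0.1, 0.1, 0.1, 0.1, 0.1]
}}

```text
t: 14.5
eef_pos: [0.5134, -0.3622, 0.0101]
tool_rot: [0.001, 0.08, 0.997, 0.0]
contact_force: [-1.1, 2.6, 5.8]
gripper_width: 0.277
grasp_force: 31.2
```

```bash
python3 - <<'E'
from h import *
go([.5141,-.3601,.2],np.pi/2-.1584)
print(bot.get_obs()['contact_force'])
E
```

```text
slide [  -0.7    2.2 -189.9] roll -0.12 tcp [ 0.5134 -0.3622  0.0101] tooly [1.597e-01 9.872e-01 2.000e-04] toolz [ 1.8e-03 -1.0e-04 -1.0e+00] t 14.5 q7 2.12
[-1.13338631  2.55466237  5.76477983]
```

{"op": "send_rows", "data": {
  "slide": [
    [0, 0, -4],
    [0, 0, -14],
    [0, 0, -34],
    [0, 0, -64],
    [0, 0, -100],
    [0, 0, -138],
    [0, 0, -170],
    [0, 0, -190]
  ],
  "roll": [0, 0, 0, 0, 0, 0, 0, 0],
  "claw": [0.1, 0.1, 0.1, 0.1, 0.1, 0.1, 0.1, 0.1]
}}

```text
t: 15.17
eef_pos: [0.5131, -0.3633, 0.2034]
tool_rot: [0.002, 0.081, 0.997, -0.001]
contact_force: [0.6, -1.0, -2.7]
gripper_width: 0.274
grasp_force: 30.0
```

```bash
python3 - <<'E'
from h import *
go([.6214,.0312,.2],np.pi/2+.0523)
o=bot.get_obs();print(o['contact_force'],o['gripper_width'],o['grasp_force'])
E
```

```text
slide [-43.5 406.8   2.8] roll -12.24 tcp [ 0.5131 -0.3633  0.2034] tooly [ 0.1607  0.987  -0.0018] toolz [ 0.0041 -0.0025 -1.    ] t 15.1667 q7 2.06
[ 0.63177049 -0.99253338 -2.7453032 ] 0.2742896621981852 30.01429170370102
```

{"op": "send_rows", "data": {
  "slide": [
    [-2, 15, 0],
    [-5, 42, 0],
    [-9, 78, 0],
    [-13, 116, 0],
    [-17, 154, 0],
    [-21, 192, 0],
    [-25, 230, 0],
    [-29, 266, 0]
  ],
  "roll": [-0.5, -1.5, -3, -4.5, -6, -7.5, -9, -10.5],
  "claw": [0.1, 0.1, 0.1, 0.1, 0.1, 0.1, 0.1, 0.1]
}}

```text
t: 15.83
eef_pos: [0.5829, -0.1013, 0.1981]
tool_rot: [-0.001, -0.012, 1.0, 0.0]
contact_force: [0.6, -0.9, -3.2]
gripper_width: 0.275
grasp_force: 30.0
```

```bash
python3 - <<'E'
from h import *
go([.6214,.0312,.2],np.pi/2+.0523)
E
```

```text
slide [-41.8 131.5  -1.9] roll -1.57 tcp [ 0.5829 -0.1013  0.1981] tooly [-2.490e-02  9.997e-01  6.000e-04] toolz [-1.6e-03  6.0e-04 -1.0e+00] t 15.8333 q7 1.74
```

{"op": "send_rows", "data": {
  "slide": [
    [-10, 32, 0],
    [-20, 62, 0],
    [-28, 88, 0],
    [-34, 108, 0],
    [-38, 120, 0],
    [-40, 126, 0],
    [-40, 126, 0],
    [-40, 126, 0]
  ],
  "roll": [-0.5, -1, -1.5, -1.5, -1.5, -1.5, -1.5, -1.5],
  "claw": [0.1, 0.1, 0.1, 0.1, 0.1, 0.1, 0.1, 0.1]
}}

```text
t: 16.5
eef_pos: [0.6203, 0.021, 0.1984]
tool_rot: [-0.0, -0.024, 1.0, -0.001]
contact_force: [0.3, -0.7, -3.3]
gripper_width: 0.272
grasp_force: 30.0
```

{"op": "send_rows", "data": {
  "slide": [
    [0, 0, 0],
    [0, 0, 0],
    [0, 0, 0],
    [0, 0, 0],
    [0, 0, 0],
    [0, 0, 0],
    [0, 0, 0],
    [0, 0, 0]
  ],
  "roll": [0, 0, 0, 0, 0, 0, 0, 0],
  "claw": [0.1, 0.1, 0.1, 0.1, 0.1, 0.1, 0.1, 0.1]
}}

```text
t: 17.17
eef_pos: [0.6208, 0.0226, 0.1988]
tool_rot: [0.0, -0.024, 1.0, 0.0]
contact_force: [0.5, -0.9, -2.5]
gripper_width: 0.27
grasp_force: 30.0
```

```bash
python3 - <<'E'
from h import *
go([.6214,.0312,.12],np.pi/2+.0523)
E
```

```text
slide [-1.   8.6 78.8] roll -0.2 tcp [0.6208 0.0226 0.1988] tooly [-0.0488  0.9988  0.    ] toolz [ 0.  0. -1.] t 17.1667 q7 1.55
```

{"op": "send_rows", "data": {
  "slide": [
    [0, 5, 5],
    [-1, 8.6, 15],
    [-1, 8.6, 32],
    [-1, 8.6, 50],
    [-1, 8.6, 65],
    [-1, 8.6, 75],
    [-1, 8.6, 80],
    [-1, 8.6, 81]
  ],
  "roll": [-0.2, -0.2, -0.2, -0.2, -0.2, -0.2, -0.2, -0.2],
  "claw": [0.1, 0.1, 0.1, 0.1, 0.1, 0.1, 0.1, 0.1]
}}

```text
t: 17.83
eef_pos: [0.6207, 0.0315, 0.1164]
tool_rot: [-0.001, -0.026, 1.0, -0.0]
contact_force: [0.7, -0.1, -3.5]
gripper_width: 0.278
grasp_force: 29.9
```

{"op": "send_rows", "data": {
  "slide": [
    [0, 0, 0],
    [0, 0, 0],
    [0, 0, 0],
    [0, 0, 0],
    [0, 0, 0],
    [0, 0, 0],
    [0, 0, 0],
    [0, 0, 0]
  ],
  "roll": [0, 0, 0, 0, 0, 0, 0, 0],
  "claw": [0.1, 0.1, 0.1, 0.1, 0.1, 0.1, 0.1, 0.1]
}}

```text
t: 18.5
eef_pos: [0.6214, 0.0312, 0.1179]
tool_rot: [0.0, -0.026, 1.0, 0.0]
contact_force: [-0.5, 0.1, -3.3]
gripper_width: 0.271
grasp_force: 29.9
```

```bash
python3 - <<'E'
from h import *
go([.6214,.0312,.1101],np.pi/2+.0523)
import cv2
I=bot.read_camera('wrist');Is=bot.read_camera('side')
p=np.zeros((600,800,3),np.uint8)
p[:600,:400]=cv2.resize(I[80:380,220:420,::-1],(400,600),interpolation=cv2.INTER_CUBIC)
p[:300,400:]=cv2.resize(Is[145:220,300:400,::-1],(400,300),interpolation=cv2.INTER_CUBIC)
cv2.imwrite('pics/w6.png',p)
E
```

```text
slide [-0.   0.   7.8] roll -0.0 tcp [0.6214 0.0312 0.1179] tooly [-5.220e-02  9.986e-01  1.000e-04] toolz [ 1.e-04  1.e-04 -1.e+00] t 18.5 q7 1.55
```

View pics/w6.png

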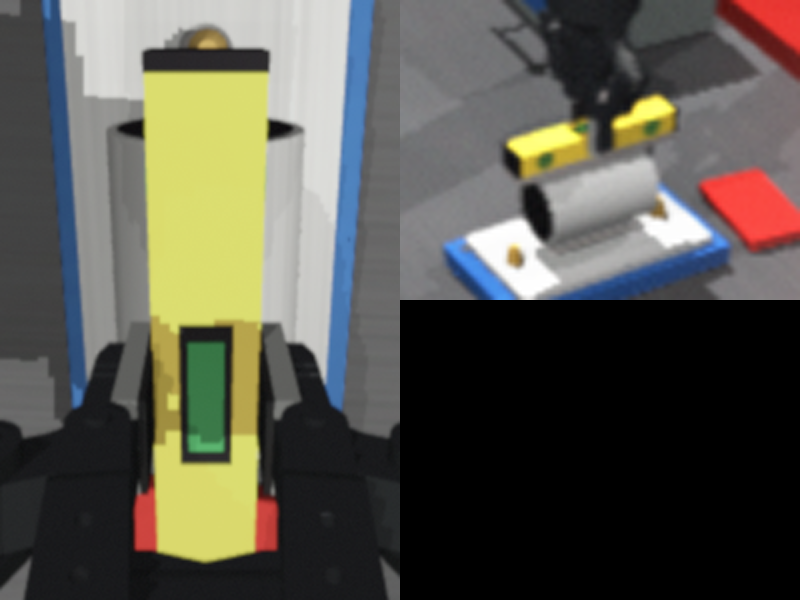

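The level (centre column 206) hovers right over the pipe (centre column 205), aligned and close above it. Lower to contact.

{"op": "send_rows", "data": {
  "slide": [
    [0, 0, 1.5],
    [0, 0, 3],
    [0, 0, 4.5],
    [0, 0, 5.5],
    [0, 0, 6.5],
    [0, 0, 7],
    [0, 0, 7],
    [0, 0, 7]
  ],
  "roll": [0, 0, 0, 0, 0, 0, 0, 0],
  "claw": [0.1, 0.1, 0.1, 0.1, 0.1, 0.1, 0.1, 0.1]
}}

```text
t: 19.27
eef_pos: [0.6214, 0.0312, 0.1108]
tool_rot: [-0.0, -0.026, 1.0, 0.0]
contact_force: [-0.6, -0.6, -2.1]
gripper_width: 0.271
grasp_force: 29.9
```

{"op": "send_rows", "data": {
  "slide": [
    [0, 0, 0.3],
    [0, 0, 0.6],
    [0, 0, 0.9],
    [0, 0, 0.9],
    [0, 0, 0.9],
    [0, 0, 0.9],
    [0, 0, 0.9],
    [0, 0, 0.9]
  ],
  "roll": [0, 0, 0, 0, 0, 0, 0, 0],
  "claw": [0.1, 0.1, 0.1, 0.1, 0.1, 0.1, 0.1, 0.1]
}}

```text
t: 19.93
eef_pos: [0.6214, 0.0312, 0.1101]
tool_rot: [0.0, -0.026, 1.0, 0.0]
contact_force: [-1.5, -1.3, 1.2]
gripper_width: 0.272
grasp_force: 30.4
```

{"op": "send_rows", "data": {
  "slide": [
    [0, 0, 0],
    [0, 0, 0],
    [0, 0, 0],
    [0, 0, 0],
    [0, 0, 0],
    [0, 0, 0],
    [0, 0, 0],
    [0, 0, 0]
  ],
  "roll": [0, 0, 0, 0, 0, 0, 0, 0],
  "claw": [0.22, 0.25, 0.28, 0.32, 0.37, 0.43, 0.5, 0.55],
  "force": 20
}}

```text
t: 20.6
eef_pos: [0.6215, 0.0312, 0.1099]
tool_rot: [0.0, -0.026, 1.0, -0.0]
contact_force: [-0.1, 0.1, -0.0]
gripper_width: 0.548
grasp_force: 0.0
```

{"op": "send_rows", "data": {
  "slide": [
    [0, 0, 0],
    [0, 0, 0],
    [0, 0, -5],
    [0, 0, -15],
    [0, 0, -30],
    [0, 0, -55],
    [0, 0, -85],
    [0, 0, -110]
  ],
  "roll": [0, 0, 0, 0, 0, 0, 0, 0],
  "claw": [0.6, 0.65, 0.65, 0.65, 0.65, 0.65, 0.65, 0.65]
}}

```text
t: 21.27
eef_pos: [0.6217, 0.0311, 0.2227]
tool_rot: [0.001, -0.026, 1.0, 0.0]
contact_force: [0.3, 0.3, 0.3]
gripper_width: 0.652
grasp_force: 0.0
```

{"op": "send_rows", "data": {
  "slide": [
    [0, 0, 0],
    [0, 0, 0],
    [0, 0, 0],
    [0, 0, 0],
    [0, 0, 0],
    [0, 0, 0],
    [0, 0, 0],
    [0, 0, 0]
  ],
  "roll": [0, 0, 0, 0, 0, 0, 0, 0],
  "claw": [0.65, 0.65, 0.65, 0.65, 0.65, 0.65, 0.65, 0.65]
}}

```text
t: 21.93
eef_pos: [0.6212, 0.0312, 0.2194]
tool_rot: [-0.0, -0.026, 1.0, -0.0]
contact_force: [-0.7, 0.2, -1.0]
gripper_width: 0.65
grasp_force: 0.0
```

```bash
python3 - <<'E'
from h import *
m=bot.camera_model('wrist');I=bot.read_camera('wrist');print(bot.get_obs()['contact_force'])
def yel(I):
    h=cv2.cvtColor(I,cv2.COLOR_RGB2HSV);k=cv2.inRange(h,(25,90,90),(35,255,255))
    k=cv2.morphologyEx(k,cv2.MORPH_OPEN,np.ones((3,3)));n,_,s,c=cv2.connectedComponentsWithStats(k);i=1+s[1:,4].argmax();
    ys,xs=np.where(_==i);print(s[i],c[i].round(1),cv2.minAreaRect(np.c_[xs,ys].astype(np.int32)))
    return c[i]
c=yel(I);print(ray(m,c,.128).round(4),[proj(m,(.6205+d*np.cos(.0523),.0325+d*np.sin(.0523),.128)).round(1) for d in(-.075,.075)])
J=bot.read_camera('wrist');yel(J)
E
```

```text
[ 0.5118403  -1.06106812 -0.1183153 ]
[ 306  105   35  176 4815] [322.3 189.2] ((323.0, 192.5), (175.0, 34.0), 90.0)
[0.6126 0.0315 0.128 ] [array([323.1,  98.8]), array([323.1, 281.8])]
[ 306  104   35  177 4847] [322.3 188.6] ((323.0, 192.0), (176.0, 34.0), 90.0)
```

The level measures as centred (y 0.0315, 90° in the wrist view) and it stays put after release. Handing in.

```bash
python3 -c "
from station import bot
print(bot.hand_in())"
```

```text
the job is handed in; nothing more can be done
None
```

The shoe is seated flush on the blue jig with both pins through its holes and released. The level balances on the pipe's crest, and the job is handed in at about 22 s, though the hand-in returned no verdict.

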